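# Park the sprung jaw of the empty work holder on its stop pin

## Robot

A 7-joint arm with a two-finger parallel gripper is mounted at the origin on a cart in front of the work surface, level with it; the furniture and walls round the work are solid. World frame = base frame: x ahead of the robot, y to its left, z up, the work surface at z = 0. Lengths are in m, angles in rad, forces in N, time in s.
With the tool pointing down it reaches from about 0.425 to 0.95 m from the base axis. Payload 4.7 kg.
Tool frame: the origin (TCP) lies at the very end of the fingers, on their centre line; the grasp point (between the pads) lies 19 mm behind it (arm.tcp_to_grasp is the distance from the TCP to the grasp point, in m); z points along the fingers, y is the line along which they close (so a half turn about z gives the same grasp; the last joint's range is limited). The gripper opens to 87 mm and grips with 3 to 60 N. Pads are 19 mm wide; open, the fingers measure 117 mm over their backs; the gripper's body (75 mm by 190 mm) begins 51 mm behind the grasp point.
Start: joints at [-1.22, 0.469, -0.049, 1.532, 0.024, 1.141, -0.082], TCP at [0.25, 0.627, 0.223] pointing down, gripper open.
Joint ranges: [-2.59, 2.59], [-0.33, 1.99], [-1.39, 1.29], [0.1, 2.45], [-1.04, 4.18], [0.21, 1.99], [-2.66, 2.66]. Speed limits (rad/s): [2.57, 2.57, 3.14, 3.14, 3.14, 3.14, 3.14].

## Interface

Orientations are given as a unit quaternion [x, y, z, w].
In Python, from cell import telemetry, vision, arm gives the robot as it stands.
- The arm moves only by the tool apply_moves, never from a script. Its argument "steps" is text: rows parted by semicolons, each of 7 numbers parted by spaces: the turn, a rotation vector about the tool's x, y, z in degrees, then the shift along the tool's x, y, z in cm, then the closure, from 0 (fully open) to 1 (shut). In form: rx ry rz tx ty tz fingers; .... A call has 1 to 12 rows; each row shifts and turns the commanded pose from where the row before left it, along the tool's axes as they then stand; what a row does not reach is not made up. A row lasts 1/8 s, in which the tool goes at most 62.5 mm and 10.7 degrees, less where a joint would pass 70% of its speed; a pose out of reach is approached as far as the arm can. A call is refused whole if a number of a shift passes 6.25 or a number of a turn 10.7, either way. A call with a gripper value outside its range is refused whole. The fingers move at their own pace and stop on an object; "force" is the grip in N (left out, the last holds). Time passes only in rows, so rows that do not move let the fingers close. It gives the time, the measured TCP pose, the force, the opening and the grip force at its end, in the units of the state.
- telemetry.get_obs(): the state, without advancing time (a new reading comes with each control period).
- vision.read_camera(name): name is "side" or "top" or "wrist"; returns a dict with "img" (400x640x3 uint8, red, green, blue), "camera_matrix" (3x3 intrinsics, pixels), "R" (3x3) and "t" (3): a world point X has camera coordinates R X + t; the wrist camera has in their place "tool_from_camera" (4x4, takes a point from camera to tool coordinates, whose origin is the TCP and whose axes are the flange's). Camera axes: x right, y down, z forward; pixel columns grow to the right and rows downward; lengths in m; the calibration is good to about 2 mm. A picture is of the moment at which its call begins: read the wrist's pose just before it. There is no depth.
- arm.hand_in(): hands the job in; it is judged then, once.
The state is a dict: "clock": time; "q": joint angles; "qvel": joint speeds; "tau": joint torques, N m; "position": TCP position; "tcp_rot": TCP orientation; "wrist_force": force on the tool from outside, world axes, zero at the start; "moment": the same for the moment, N m; "finger_gap": finger opening in m; "grasp_force": force on a finger pad.
Only numpy, scipy, OpenCV 4.12 (cv2) and the standard library are available. Lean on these libraries where they do the work, as an engineer would, in place of code of your own. Each camera call takes 0.05 s, during which the arm holds its last target. There are 200 camera calls.

## Task

Two small work holders with spring-loaded sliding jaws stand on the bench: one is shut and empty, the other is clamping a relay. Get the empty one ready for loading: push its sliding jaw back, away from its fixed front jaw, past the stop pin as far as it goes, then let go, so that the spring brings it back onto the stop pin and it stays parked half open. Only push it; leave the holder with the relay shut on its work, and leave the loose things standing where they are.

Things in the scene. Friction and masses are not known exactly. Their poses are not given: they have to be found in the camera images.
- empty_holder: the empty work holder, fixed to the bench: aluminium base 218 x 100 mm, 12 mm thick. Origin on the bench, on its centre line; base from x = -100 to +118 mm. +x: the way the jaw is pushed open (away from the robot, within 14 degrees); +y left, z up. Fixed front jaw at x -100 to -84 mm and rear stop at x 108 to 118 mm are 24 mm high, side rails 19 mm. It may be the left or the right holder.
- stop_pin_housing (a point): top of the stop-pin housing of the empty holder (block 21 x 15 mm, 27 mm above the bench) on an ear at the +y side of its base; a round pull knob behind it reaches 81 mm from the holder's centre line. The sprung pin works by itself and need not be touched.
- jaw (a joint): opening of the empty holder's sliding jaw, m, along the holder's +x: 0 = shut (spring holds it), 0.045 = parked on the stop pin, 0.062 = at the rear stop. The spring pushes it shut: 3 N at 0, 7 N at 0.062, plus up to 2 N while a tooth passes the pin (0.02 to 0.045) and slight damping. Released before 0.045 it runs back to 0; released beyond 0.048 it returns to 0.045 and stays there.
- jaw_face (a point): middle of the push face of the empty holder's sliding jaw, 33 mm above the bench; it moves with the jaw (x = -6 mm in the holder's frame when shut); its axes are the holder's. The face is the -x side of an upright grey plastic plate, 94 mm wide along y, 20 to 46 mm above the bench; behind its top the grey part slopes down to 22 mm over 47 mm.
- jaw_plate (a point): middle of the flat steel plate in front of the push face, on its upper side, 19 mm above the bench, moving with the jaw; the plate is 60 mm long (along x) and 68 mm wide, free for fingertips to stand over. At its front end is the sliding jaw block, 18 mm long and 24 mm high.
- loaded_holder: the other work holder, built the same, same axes and fixed to the bench, with a relay (block 13 x 28 x 30 mm, its top 42 mm above the bench) clamped upright between its jaws. To be left alone.
- loaded_jaw (a joint): how far the loaded holder's sliding jaw has been pushed away from the relay, m; 0 = clamping it (13 mm open), sprung to stay there.
- heat_sink: loose finned aluminium heat sink 24 x 30 x 18 mm, origin at the centre of its underside; stands between the two holders
- capacitor: loose capacitor, dark upright cylinder 17 mm across, 31 mm high, origin at the centre of its underside; stands between the two holders, farther from the robot
- terminal_block: loose green terminal block 14 x 46 x 15 mm, origin at the centre of its underside; behind the left holder
- solder_spool: loose spool of solder wire 58 x 50 x 52 mm, origin at the centre of its underside; right of the holders

How it is judged:
By the outcome, as a careful person would: the job done as asked, in the order asked, and still so for the second after the job is handed in, with the robot touching nothing.
It also fails if it takes over 38 s, if anything falls off the work surface, if the arm or the gripper's body presses on something with over 40 N, if the wrist force passes 120 N, or if a joint passes its speed limit or range.

## Working session

There is one attempt and no reset: what is moved stays moved. The work goes in short steps, Python scripts to look and compute and a tool call to move; the robot and the scene stay as the last step left them, time stands still between calls to the robot, and variables do not carry over. Pictures are saved under pics/ and viewed, at most 10 in all, crops included, and the job is handed in when it is done.

Besides the shell and the picture viewer there is one more tool, called after ">>>" in YAML: its name, and indented under it one key for each argument. apply_moves: Moves the arm, as the interface text tells. Its arguments: {"type":"object","properties":{"steps":{"type":"string"},"force":{"type":"number"}},"required":["steps"]}

```bash
mkdir -p pics
cat > h.py <<'E'
import numpy as np, cv2
from cell import telemetry, vision, arm
def snap(name,fn):
    o=telemetry.get_obs(); c=vision.read_camera(name)
    cv2.imwrite('pics/'+fn,c['img'][:,:,::-1]); np.savez('pics/'+fn+'.npz',**{k:v for k,v in c.items()},pos=o['position'],rot=o['tcp_rot']); return o,c
def ray(c,u,v):
    K=np.array(c['camera_matrix']);R=np.array(c['R']);t=np.array(c['t'])
    d=R.T@np.linalg.solve(K,[u,v,1]); return -R.T@t, d
def onplane(c,u,v,z):
    o,d=ray(c,u,v); return o+d*(z-o[2])/d[2]
E
python3 - <<'E'
from h import *
for n in('top','side'):
    o,c=snap(n,n+'0.png'); print(n,(-np.array(c['R']).T@c['t']).round(3))
print(o)
E
```

```text
top [ 0.49  -0.211  1.15 ]
side [0.518 0.587 0.533]
{'clock': 0.05, 'q': array([-1.21988586,  0.46941771, -0.04858024,  1.53370565,  0.02410709,
        1.14101481, -0.08229757]), 'qvel': array([ 0.00039443, -0.00141882,  0.00071135, -0.0019836 , -0.00046812,
        0.00217536,  0.00023678]), 'tau': array([ 4.18770633e-04, -5.09627724e+01, -8.15149723e-02, -2.37088645e+01,
       -6.15987391e-02,  3.44212772e-02,  7.27081942e-05]), 'position': array([0.25002706, 0.62632663, 0.22151044]), 'tcp_rot': array([ 1.88753884e-01,  9.82023936e-01, -9.69445491e-04, -1.42225589e-04]), 'wrist_force': array([ 0.14021179, -0.17174238,  0.70701727]), 'moment': array([-0.01178309, -0.00769478, -0.01760545]), 'grasp_force': 0.0, 'finger_gap': 0.0868191847167119}
```

View pics/top0.png

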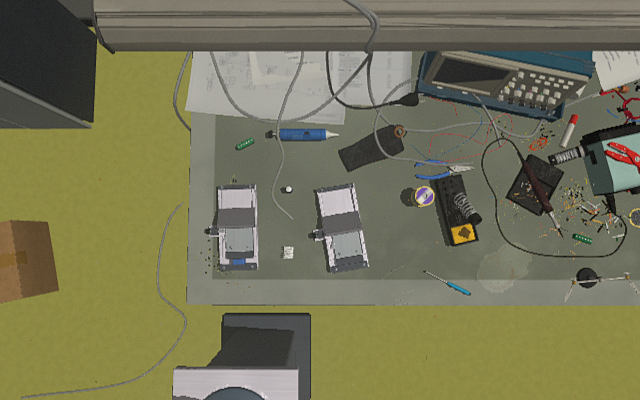

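View pics/side0.png

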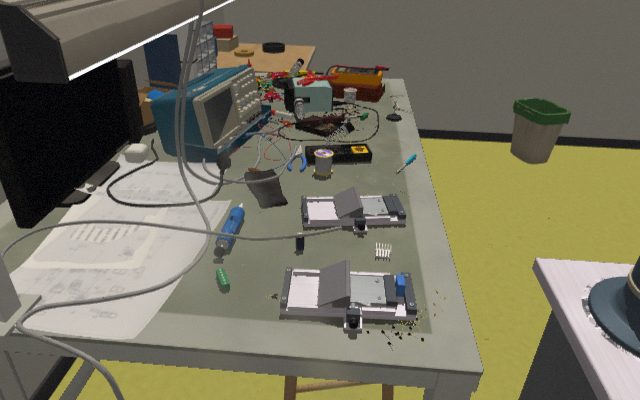

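The left holder, at about (238,227) in the top view, holds the blue relay. The right one, at about (342,227), is empty. The heat sink is at (288,253) and the capacitor at (289,188). Next I'll crop the empty holder in both views.

Run:
```python
from h import *
a=cv2.imread('pics/top0.png')[175:280,300:380]; b=cv2.imread('pics/side0.png')[180:240,290:420]
a=cv2.resize(a,None,fx=5,fy=5,interpolation=cv2.INTER_CUBIC); b=cv2.resize(b,None,fx=3,fy=3,interpolation=cv2.INTER_CUBIC)
o=np.zeros((525,800,3),np.uint8); o[:525,:400]=a; o[:180,410:800]=b; cv2.imwrite('pics/crop.png',o)
```

```text
(no output)
```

View pics/crop.png

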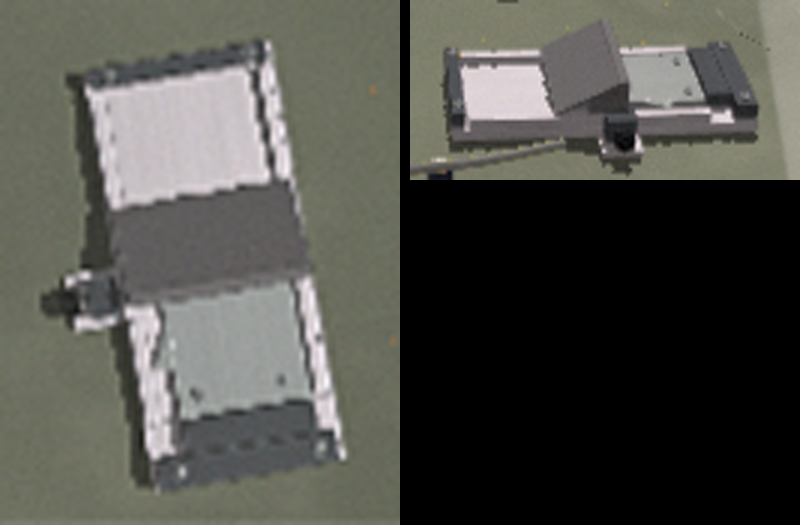

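The crop shows the empty holder: rear stop corners at about (85,72) and (268,42), front corners at (158,490) and (345,458), and push-face top edge from (125,303) to (310,272). In the side crop, that same edge runs from (605,20) to (628,82).

Run:
```python
from h import *
T=np.load('pics/top0.png.npz');S=np.load('pics/side0.png.npz')
t=lambda x,y:(300+x/5,175+y/5)
s=lambda x,y:(290+(x-410)/3,180+y/3)
P={}
for n,p,z in[('RL',(85,72),.024),('RR',(268,42),.024),('FL',(158,490),.024),('FR',(345,458),.024),('faceL',(125,303),.046),('faceR',(310,272),.046),('housing',(98,297),.027),('knob',(42,302),.02)]:
    P[n]=onplane(T,*t(*p),z); print(n,P[n].round(4))
def tri(a,b):
    o1,d1=ray(T,*a);o2,d2=ray(S,*b)
    d1/=np.linalg.norm(d1);d2/=np.linalg.norm(d2)
    k=np.linalg.lstsq(np.c_[d1,-d2],o2-o1,rcond=None)[0]
    p,q=o1+k[0]*d1,o2+k[1]*d2; return (p+q)/2,np.linalg.norm(p-q)
print('tri faceR',tri(t(310,272),s(605,20)),'faceL',tri(t(125,303),s(628,82)))
F=(P['FL']+P['FR'])/2;R=(P['RL']+P['RR'])/2;d=R-F
yaw=np.arctan2(d[1],d[0]);print('len',np.linalg.norm(d),'w',np.linalg.norm(P['FL']-P['FR']),np.linalg.norm(P['RL']-P['RR']),'yaw',np.degrees(yaw))
fd=P['faceL']-P['faceR'];print('face w',np.linalg.norm(fd),'yaw',np.degrees(np.arctan2(fd[1],fd[0]))-90)
u=d/np.linalg.norm(d);O=F+.1*u;O2=R-.118*u
print('O',O,O2); m=(P['faceL']+P['faceR'])/2; print('face x',(m-O)@u, 'face mid',m, (m-O)[:2]@[-u[1],u[0]])
```

```text
RL [ 0.6053 -0.2088  0.024 ]
RR [ 0.6209 -0.303   0.024 ]
FL [ 0.3926 -0.2461  0.024 ]
FR [ 0.4089 -0.3409  0.024 ]
faceL [ 0.487 -0.229  0.046]
faceR [ 0.5026 -0.3216  0.046 ]
housing [ 0.49   -0.2156  0.027 ]
knob [ 0.4874 -0.187   0.02  ]
tri faceR (array([ 0.50331785, -0.32205788,  0.04143029]), np.float64(0.001266835220434751)) faceL (array([ 0.48678713, -0.22904733,  0.04407507]), np.float64(0.0004281132243324261))
len 0.21568780207626237 w 0.09616266382397926 0.09547245566858058 yaw 10.040812072270732
face w 0.0938704495179659 yaw 9.582949991867807
O [ 0.49920929 -0.27605862  0.024     ] [ 0.49693251 -0.27646175  0.024     ]
face x -0.004189914445848374 face mid [ 0.4948206  -0.27530404  0.046     ] 0.0015081854602937601
```

>>> apply_moves:
  steps: "0 0 0 -3.9 -3.0 0 1; 0 0 0 -3.9 -3.0 0 1; 0 0 0 -3.9 -3.0 0 1; 0 0 0 -3.9 -3.0 0 1; 0 0 0 -3.9 -3.0 0 1; 0 0 0 -3.9 -3.0 0 1; 0 0 0 -3.9 -3.0 0 1; 0 0 0 -3.9 -3.0 0 1; 0 0 0 -3.9 -3.0 0 1; 0 0 0 -3.9 -3.0 0 1; 0 0 0 0 0 0 1"
  force: 10

```text
clock: 1.48
position: [0.503, 0.1989, 0.2223]
tcp_rot: [0.193, 0.981, -0.001, 0.0]
wrist_force: [-1.0, 0.9, -0.6]
finger_gap: 0.0002
grasp_force: 0.0
```

>>> apply_moves:
  steps: "0 0 0 -1.5 -4.6 0 1; 0 0 0 -1.5 -4.6 0 1; 0 0 0 -1.5 -4.6 0 1; 0 0 0 -1.5 -4.6 0 1; 0 0 0 -1.5 -4.6 0 1; 0 0 0 -1.5 -4.6 0 1; 0 0 0 -1.5 -4.6 0 1; 0 0 0 -1.5 -4.6 0 1; 0 0 0 -1.5 -4.6 0 1; 0 0 0 -1.5 -4.6 0 1; 0 0 0 0 0 0 1"

```text
clock: 2.85
position: [0.469, -0.2823, 0.2223]
tcp_rot: [0.192, 0.981, -0.001, -0.0]
wrist_force: [0.1, -0.1, 0.2]
finger_gap: 0.0005
grasp_force: 0.0
```

>>> apply_moves:
  steps: "0 0 10.6 0 0 0 1; 0 0 10.6 0 0 0 1; 0 0 10.6 0 0 0 1; 0 0 10.6 0 0 0 1; 0 0 10.6 0 0 0 1; 0 0 10.6 0 0 0 1; 0 0 10.6 0 0 0 1"

```text
clock: 3.72
position: [0.4706, -0.2767, 0.222]
tcp_rot: [0.744, 0.668, 0.0, -0.001]
wrist_force: [-0.2, -0.6, 0.8]
finger_gap: 0.0007
grasp_force: 0.0
```

>>> apply_moves:
  steps: "0 0 10.6 0 0 0 1; 0 0 10.6 0 0 0 1; 0 0 10.6 0 0 0 1; 0 0 10.6 0 0 0 1; 0 0 10.6 0 0 0 1; 0 0 10.6 0 0 0 1; 0 0 10.6 0 0 0 1; 0 0 0 0 0 0 1; 0 0 0 0 0 0 1"

```text
clock: 4.85
position: [0.4703, -0.2779, 0.2222]
tcp_rot: [0.996, 0.088, -0.0, -0.001]
wrist_force: [0.8, -0.0, 0.7]
finger_gap: 0.0004
grasp_force: 0.0
```

Run:
```python
from h import *
o,c=snap('wrist','w1.png')
from scipy.spatial.transform import Rotation as Ro
M=Ro.from_quat(o['tcp_rot']).as_matrix();print(o['position'],M.round(3),np.degrees(np.arctan2(M[1,0],M[0,0])),o['q'].round(2)); print(c['tool_from_camera'])
```

```text
[ 0.47033475 -0.27789739  0.2221935 ] [[ 0.985  0.175 -0.   ]
 [ 0.175 -0.985  0.001]
 [-0.    -0.001 -1.   ]] 10.081588304428836 [-0.31  0.37  0.99  1.88 -0.36  1.08 -0.57]
[[ 1.57247825e-03 -9.66511196e-01 -2.56619633e-01  7.07503557e-02]
 [ 9.99998621e-01  1.38285895e-03  9.19366225e-04  5.12611359e-04]
 [-5.33708993e-04 -2.56620725e-01  9.66512037e-01 -1.63307686e-01]
 [ 0.00000000e+00  0.00000000e+00  0.00000000e+00  1.00000000e+00]]
```

View pics/w1.png

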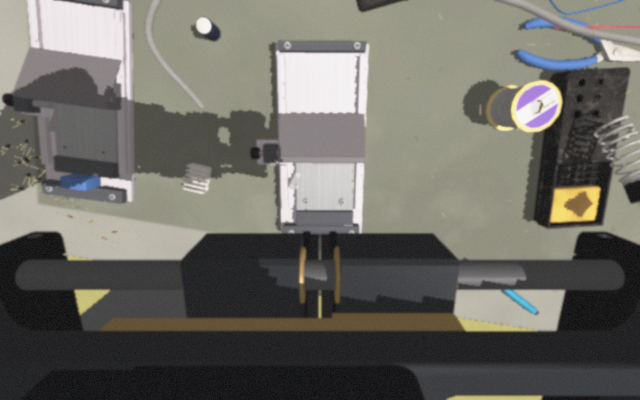

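The wrist view shows the empty holder square to the tool. Its rear stop spans (277–367, 45) and the top of its push face is at about (322,158). I'll check these against the top-view values.

Run:
```python
from h import *
from scipy.spatial.transform import Rotation as Ro
c=np.load('pics/w1.png.npz');A=np.eye(4);A[:3,:3]=Ro.from_quat(c['rot']).as_matrix();A[:3,3]=c['pos']
W=A@c['tool_from_camera']
g=cv2.cvtColor(c['img'],cv2.COLOR_RGB2GRAY);print(g[100:175,340].tolist()); print(g[135,265:380].tolist())
def pl(u,v,z):
    d=W[:3,:3]@np.linalg.solve(c['camera_matrix'],[u,v,1]);return W[:3,3]+d*(z-W[2,3])/d[2]
yaw=np.radians(9.8);u=np.array([np.cos(yaw),np.sin(yaw),0])
for n,p,z in[('faceL',(278,158),.046),('faceR',(365,158),.046),('RL',(277,41),.024),('RR',(367,41),.024)]:print(n,pl(*p,z).round(4))
```

```text
[242, 242, 242, 242, 242, 242, 242, 242, 243, 242, 242, 234, 189, 143, 133, 134, 133, 134, 132, 131, 134, 131, 130, 133, 134, 134, 134, 131, 134, 134, 134, 131, 136, 132, 134, 135, 134, 133, 134, 136, 134, 137, 133, 134, 135, 134, 136, 133, 135, 134, 135, 134, 134, 134, 133, 134, 133, 144, 154, 154, 152, 153, 156, 180, 201, 209, 211, 212, 212, 210, 211, 211, 213, 212, 212]
[76, 78, 76, 78, 78, 80, 78, 79, 76, 75, 78, 76, 82, 102, 125, 135, 133, 134, 132, 133, 134, 136, 134, 132, 133, 132, 132, 134, 133, 131, 132, 135, 134, 133, 134, 134, 130, 134, 133, 133, 135, 132, 134, 133, 131, 133, 133, 134, 135, 134, 132, 134, 135, 135, 134, 133, 133, 131, 130, 134, 133, 131, 132, 134, 132, 135, 131, 133, 133, 134, 133, 134, 131, 132, 133, 135, 134, 133, 136, 131, 134, 133, 133, 135, 133, 132, 133, 133, 133, 135, 131, 133, 136, 134, 134, 135, 134, 133, 133, 138, 145, 153, 153, 155, 157, 158, 154, 154, 154, 153, 155, 154, 154, 155, 154]
faceL [ 0.4918 -0.2299  0.046 ]
faceR [ 0.5081 -0.3211  0.046 ]
RL [ 0.6082 -0.2091  0.024 ]
RR [ 0.6247 -0.3009  0.024 ]
```

>>> apply_moves:
  steps: "0 0 0 -0.3 0.2 4 1; 0 0 0 0 0 4 1; 0 0 0 0 0 4 1; 0 0 0 0 0 3 1; 0 0 0 0 0 2 1; 0 0 0 0 0 1.2 1; 0 0 0 0 0 1.0 1; 0 0 0 0 0 0 1; 0 0 0 0 0 0 1"

```text
clock: 6.02
position: [0.4678, -0.2819, 0.0311]
tcp_rot: [0.996, 0.086, 0.001, 0.0]
wrist_force: [-0.1, 0.6, 0.1]
finger_gap: 0.0003
grasp_force: 0.0
```

>>> apply_moves:
  steps: "0 0 0 0.4 0 0 1; 0 0 0 0.4 0 0 1; 0 0 0 0.4 0 0 1; 0 0 0 0.4 0 0 1; 0 0 0 0.4 0 0 1; 0 0 0 0.4 0 0 1; 0 0 0 0.4 0 0 1; 0 0 0 0 0 0 1"

```text
clock: 7.02
position: [0.495, -0.2767, 0.0304]
tcp_rot: [0.996, 0.086, -0.0, -0.0]
wrist_force: [-3.5, -0.1, 2.5]
finger_gap: 0.0004
grasp_force: 1.7
```

>>> apply_moves:
  steps: "0 0 0 0.5 0 0 1; 0 0 0 0.5 0 0 1; 0 0 0 0.5 0 0 1; 0 0 0 0.5 0 0 1; 0 0 0 0.5 0 0 1; 0 0 0 0.5 0 0 1; 0 0 0 0.5 0 0 1; 0 0 0 0.5 0 0 1; 0 0 0 0 0 0 1"

```text
clock: 8.15
position: [0.534, -0.2698, 0.0303]
tcp_rot: [0.996, 0.086, -0.001, -0.0]
wrist_force: [-6.2, -1.2, 3.3]
finger_gap: 0.0003
grasp_force: 3.0
```

>>> apply_moves:
  steps: "0 0 0 0.4 0 0 1; 0 0 0 0.3 0 0 1; 0 0 0 0 0 0 1"

```text
clock: 8.52
position: [0.5405, -0.2687, 0.0303]
tcp_rot: [0.996, 0.086, -0.001, -0.0]
wrist_force: [-6.8, -0.4, 3.4]
finger_gap: 0.0008
grasp_force: 3.2
```

>>> apply_moves:
  steps: "0 0 0 0.2 0 0 1; 0 0 0 0.2 0 0 1; 0 0 0 0 0 0 1"

```text
clock: 8.9
position: [0.5442, -0.2681, 0.0303]
tcp_rot: [0.996, 0.086, -0.001, -0.0]
wrist_force: [-6.8, -0.9, 2.4]
finger_gap: 0.0004
grasp_force: 3.4
```

>>> apply_moves:
  steps: "0 0 0 0.2 0 0 1; 0 0 0 0.2 0 0 1; 0 0 0 0 0 0 1"

```text
clock: 9.28
position: [0.5446, -0.268, 0.0302]
tcp_rot: [0.996, 0.085, -0.004, -0.001]
wrist_force: [-13.6, -0.0, 8.5]
finger_gap: 0.0006
grasp_force: 6.7
```

The force jumped and the TCP stopped advancing, so the jaw is at the rear stop. Now I'll ease back so it settles on the pin.

>>> apply_moves:
  steps: "0 0 0 -0.4 0 0 1; 0 0 0 -0.4 0 0 1; 0 0 0 -0.4 0 0 1; 0 0 0 -0.4 0 0 1; 0 0 0 -0.4 0 0 1; 0 0 0 -0.4 0 0 1; 0 0 0 -0.5 0 0 1; 0 0 0 -0.6 0 0 1; 0 0 0 -0.4 0 0 1; 0 0 0 0 0 0 1; 0 0 0 0 0 0 1"

```text
clock: 10.65
position: [0.511, -0.274, 0.0305]
tcp_rot: [0.996, 0.086, 0.0, 0.0]
wrist_force: [-1.0, -0.2, 0.5]
finger_gap: 0.0003
grasp_force: 0.0
```

Run:
```python
from h import *
o,c=snap('side','s2.png'); print(o['position'],o['wrist_force'])
o,c=snap('top','t2.png')
a=cv2.imread('pics/s2.png')[150:350,230:480];cv2.imwrite('pics/s2c.png',cv2.resize(a,None,fx=3,fy=3,interpolation=cv2.INTER_CUBIC))
```

```text
[ 0.51101373 -0.27400888  0.03053439] [-1.04993235 -0.22272849  0.53889558]
```

View pics/s2c.png

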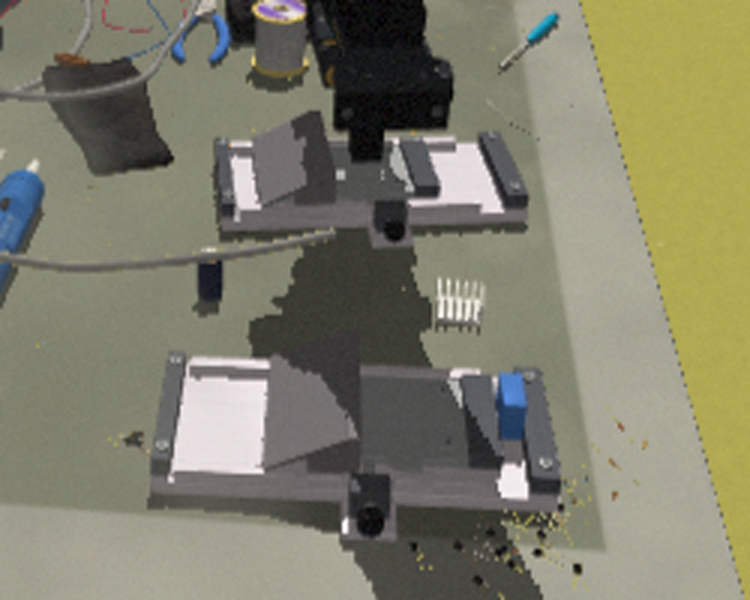

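The empty holder's jaw is parked half open, with its block at (420,167) and the fingers clear of the face. The relay holder is unchanged. I'll lift straight up.

>>> apply_moves:
  steps: "0 0 0 0 0 -1.5 1; 0 0 0 0 0 -3 1; 0 0 0 0 0 -4 1; 0 0 0 0 0 -4 1; 0 0 0 0 0 -4 1; 0 0 0 0 0 0 1; 0 0 0 0 0 0 1"

```text
clock: 11.62
position: [0.5104, -0.2737, 0.1955]
tcp_rot: [0.996, 0.086, -0.0, -0.0]
wrist_force: [-0.8, 0.4, 0.0]
finger_gap: 0.0003
grasp_force: 0.0
```

Run:
```python
from h import *
from scipy.spatial.transform import Rotation as Ro
o,c=snap('wrist','w3.png'); print(o['position'],o['wrist_force'])
```

```text
[ 0.51042564 -0.2736662   0.19547946] [-0.77467776  0.39868111  0.03950538]
```

View pics/w3.png

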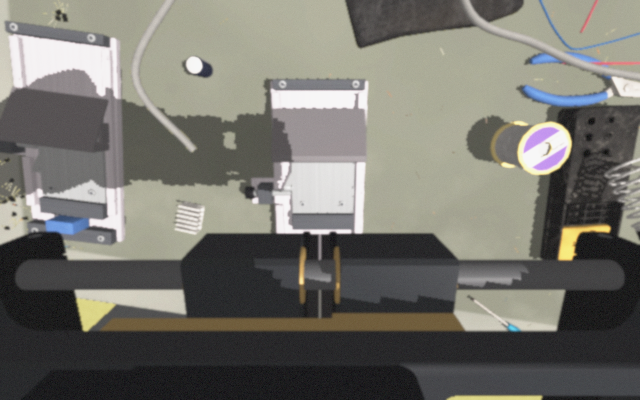

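The jaw has stayed parked, with the top of its push face at about (320,158), and the heat sink and capacitor haven't moved. I'll hand in.

```bash
python3 -c "
from cell import arm
print(arm.hand_in())"
```

```text
the job is handed in; nothing more can be done
None
```

The empty (right-hand) holder's jaw was pushed to its rear stop and released onto the stop pin, where it stayed parked half open; in the images the relay holder looked unchanged and the heat sink and capacitor unmoved, and the job is handed in.

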